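Fit the battery in the screened box and snap its lid shut

ROBOT

A 6-joint arm with a two-finger parallel gripper is mounted at the origin on a cart in front of the work surface, level with it; the furniture and walls round the work are solid. World frame = base frame: x ahead of the robot, y to its left, z up, the work surface at z = 0. Lengths are in m, angles in degrees, forces in N, time in s.
With the tool pointing down it reaches from about 0.4 to 0.825 m from the base axis. Payload 7 kg.
Tool frame: the origin (TCP) lies at the very end of the fingers, on their centre line; the grasp point (between the pads) lies 19 mm behind it; z points along the fingers, y is the line along which they close (so a half turn about z gives the same grasp; the last joint's range is limited). The gripper opens to 88 mm and grips with 3 to 60 N. Pads are 19 mm wide; open, the fingers measure 130 mm over their backs; the gripper's body (78 mm by 193 mm) begins 47 mm behind the grasp point.
Start: joints at [90.877, 20.546, 0.682, 0, -70.136, -16.507], TCP at [0.182, 0.65, 0.227] pointing down, gripper open.
Joint ranges: [-176.03, 176.03], [-82.01, 121.73], [-58.28, 71.71], [-173.87, 95.51], [-174.79, -0.11], [-173.66, 173.66]. Speed limits (degrees/s): [136.94, 136.94, 172.46, 180, 180, 180].

INTERFACE

Orientations are given as [roll, pitch, yaw] about the fixed x, y, z axes, in that order (R = Rz(yaw) Ry(pitch) Rx(roll)).
In Python, from rig import bot gives the robot as it stands.
- The arm moves only by the shell command python3 -m jog 'ROWS' [OPENING]. ROWS is JSON, a list of rows, each a list of 4 numbers: the shift along the tool's x, y, z normalised to -1 to 1, where 1 is 0.8 m, then the turn about the tool's z normalised to -1 to 1, where 1 is pi rad. In form: [[x, y, z, yaw], ...]. A call has 1 to 8 rows; each row is the pose to reach, as a shift and turn from the pose commanded when the call began, along the tool's axes at that moment, turning the shorter way round; what a row does not reach only later rows make up. A row lasts 1/8 s, in which the tool goes at most 62.5 mm and 10.7 degrees, less where a joint would pass 70% of its speed; a pose out of reach is approached as far as the arm can. A call with a number of a shift or a turn outside -1 to 1 is refused whole. A call with a gripper value outside its range is refused whole. OPENING is the opening, from -1 (shut) to 1 (fully open), set as the call begins (- or left out, the last holds). The fingers move at their own pace and stop on an object; the grip force is fixed at half the most. Time passes only in rows, so rows that repeat a pose let the fingers close. It gives the time, the measured TCP pose, the force, the opening and the grip force at its end, in the units of the state.
- bot.sense(): the state, without advancing time (a new reading comes with each control period).
- bot.read_camera(name): name is "scene" or "top"; returns the picture (384x512x3 uint8, red, green, blue); there is no depth.
- bot.camera_params(name): a dict with "fov_y" (degrees; the focal length in pixels is half the picture's height over the tangent of half this angle, whatever the lens; pixels are square), "cx", "cy" (the principal point, pixels), "rvec" (rotation vector, rad) and "tvec" (3), from world to camera coordinates, as OpenCV has them. Camera axes: x right, y down, z forward; pixel columns grow to the right and rows downward; lengths in m; the calibration is good to about 2 mm. A picture is of the moment at which its call begins. camera_params takes no time and is no camera call.
- bot.hand_in(): hands the job in; it is judged then, once.
The state is a dict: "clock": time; "qpos": joint angles; "qd": joint speeds; "joint_torque": joint torques, N m; "eef_pos": TCP position; "ee_rot": TCP orientation; "ft_force": force on the tool from outside, world axes, zero at the start; "moment": the same for the moment, N m; "finger_gap": opening from 0.0 (shut) to 1.0 (fully open); "gripper_force": force on a finger pad.
Only numpy, scipy, OpenCV 4.12 (cv2) and the standard library are available. Lean on these libraries where they do the work, as an engineer would, in place of code of your own. Each camera call takes 0.05 s, during which the arm holds its last target. There are 200 camera calls.

TASK

Fit the rectangular block battery into the empty bay of the open metal box, lying flat with its terminals facing the contact block, then close the box: hook the tongue of the lid under the fixed steel lip and press the other end down until the spring catch snaps back over it. Handle the box lightly: it stands loose on the bench and should stay where it is, give or take three centimetres.

Things in the scene. Friction and masses are not known exactly. Their poses are not given: they have to be found in the camera images.
- box: open grey die-cast box, 170 (x) x 100 (y) x 53 mm (rim height), walls 4 mm, 1.5 kg, loose on four rubber feet. Origin: centre of underside, z up. Inner floor z = 7 mm. Steel lip at its +x end, spring catch at its -x end (top 79 mm above the bench). A green board is fixed inside at x = 15 to 51 mm, up to z = 26 mm; two round sockets and a switch stick out 14 mm from the +y wall.
- bay (a point): centre of the battery bay on the inner floor: box x = -36, y = +3, z = 7 mm, axes as the box. The bay is 32 mm (x) by 54 mm (y): low ribs 5 mm high along both x sides, an end stop 12 mm high at +y, and at -y a black contact block 20 mm high with two brass contacts.
- lip (a point): front lower edge of the fixed steel lip, its middle: box x = 77, z = 59.5 mm, axes as the box. Under it a slot 6.5 mm high runs 8 mm farther in +x to a stop, between side cheeks 80 mm apart; its floor is a rim-level land (box x = 62 to 85, z = 53 mm). A flare 6 mm long rises in front. A 4 mm plate can enter tilted up to about 14 degrees, outer end high.
- rim_heel (a point): middle of the outer top edge of the box wall at the catch end, at box x = -85, z = 53 mm, axes as the box.
- nose (a point): inner tip of the spring catch's nose, on its underside: at rest box x = -80, z = 58 mm, overhanging the closed lid by 4 mm and clearing its top by 1 mm. Above it a ramp 24 mm wide (y) rises outward to z = 73 mm; a lid end pressed down on it pushes the catch outward (about 10 to 15 N) until it snaps back over the lid.
- catch (a joint): turn of the spring catch about its pin low on the end wall (rad): 0 at rest, grows as its top is pushed outward, away from the box; about 0.1 when the lid passes; a spring returns it.
- lid: loose aluminium lid, 0.18 kg: plate 4 mm thick, x = -84 to +85 mm, 100 mm wide, its last 13 mm at +x a 76 mm wide tongue; two skirts 5 mm deep under it at y = +-42.5 mm fit between the box walls with 2 mm to spare. Origin: centre, at the foot of the skirts (plate z = 5 to 9 mm). Starts flat on the bench, handle up. Closed: axes parallel to the box's, origin at box x = 0, y = 0, z = 48 mm.
- handle (a point): grip point of the lid's handle, at lid x = 0, y = 0, z = 20 mm, axes as the lid. The handle is a solid black bar 12 mm thick (x), 50 mm long (y), from the plate's top (z = 9) to z = 28 mm.
- toe (a point): middle of the tongue's end edge, on the plate's underside: lid x = +85, z = 5 mm.
- heel (a point): middle of the lid's other end edge, on its top: lid x = -84, z = 9 mm. The thumb ribs near it (x = -56 to -68 mm) show where to press.
- battery: loose rectangular block battery 27 (x) x 49 (y) x 18 (z) mm lying flat, dark with an orange band, 45 g. Origin: centre of the underside; its two terminals are on the -y end. In the bay its axes are parallel to the box's.
- terminals (a point): middle of the battery's terminal end, at battery y = -24.5, z = 9 mm.
Mind the look-alikes: they are no part of the job. There is more than one size of the box; the one meant has the size given above.

How it is judged:
By the outcome, as a careful person would: the job done as asked, in the order asked, and still so for the second after the job is handed in, with the robot touching nothing.
It also fails if it takes over 67 s, if anything falls off the work surface, if the arm or the gripper's body presses on something with over 40 N, if the wrist force passes 120 N, or if a joint passes its speed limit or range.

## Working session

There is one attempt and no reset: what is moved stays moved. The work goes in short steps, Python scripts to look and compute and a shell command to move; the robot and the scene stay as the last step left them, time stands still between calls to the robot, and variables do not carry over. Pictures are saved under pics/ and viewed, at most 10 in all, crops included, and the job is handed in when it is done.

```bash
ls; mkdir -p pics; python3 - <<'E'
from rig import bot
import cv2
for n in("scene","top"):
    im=bot.read_camera(n); cv2.imwrite(f"pics/{n}0.png",im[:,:,::-1]); p=bot.camera_params(n); print(n,p)
print(bot.sense())
E
```

```text
pics
scene {'fov_y': 52.81270144834855, 'cx': 260.70744137668396, 'cy': 191.74699000881927, 'rvec': array([ 1.94862024, -1.05521985,  0.56858921]), 'tvec': array([-0.35253298,  0.33205847,  0.54914991])}
top {'fov_y': 45.916100818674124, 'cx': 252.46458308858055, 'cy': 192.18658584804166, 'rvec': array([ 2.18627433, -2.17345418,  0.13990982]), 'tvec': array([-0.03259662,  0.64923225,  1.09532164])}
{'clock': 0.1, 'qpos': array([ 9.08769649e+01,  2.05875035e+01,  6.37674087e-01, -1.75860830e-02,
       -7.01348126e+01, -1.65077889e+01]), 'qd': array([-0.07761101, -0.04821005,  0.06640423,  0.01385372, -0.03451889,
       -0.08135879]), 'joint_torque': array([-7.96946933e-04, -5.84160089e+01,  2.93751597e+01,  7.01535612e+00,
        1.01628515e-02, -5.66166727e-05]), 'eef_pos': array([0.18176974, 0.64960486, 0.22570465]), 'ee_rot': array([ 1.79914149e+02, -8.20151108e-03, -1.56368060e+01]), 'ft_force': array([-0.17246122,  0.07444894, -0.2870322 ]), 'moment': array([-0.03618545,  0.05780497,  0.03132683]), 'gripper_force': 0.0, 'finger_gap': 0.9992600037971595}
```

View pics/scene0.png

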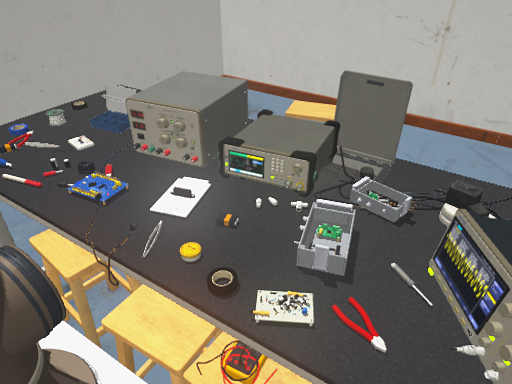

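View pics/top0.png

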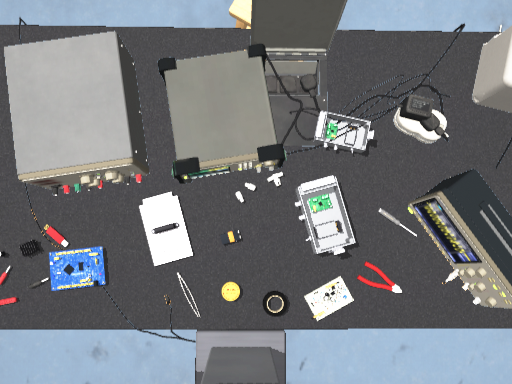

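The scene view shows the lid (white plate, black handle) at (182,195), the battery (orange band) at (229,220), the large box at (327,235) and a smaller look-alike box at (382,198). In the top view they are at (165,228), (232,237), (325,215) and (343,132). Next I'll measure the sizes and make an enlarged crop.

```bash
cat > h.py <<'E'
import numpy as np, cv2
from rig import bot
def cam(n):
    p=bot.camera_params(n); f=192/np.tan(np.radians(p['fov_y']/2))
    K=np.array([[f,0,p['cx']],[0,f,p['cy']],[0,0,1]]); R=cv2.Rodrigues(p['rvec'])[0]
    return K,R,p['tvec'],p['rvec']
def proj(n,P):
    K,R,t,r=cam(n); return cv2.projectPoints(np.array(P,float).reshape(-1,3),r,t,K,None)[0].reshape(-1,2)
def ray(n,uv,z):
    K,R,t,_=cam(n); C=-R.T@t; out=[]
    for u,v in np.array(uv,float).reshape(-1,2):
        d=R.T@np.linalg.solve(K,[u,v,1]); out.append(C+d*(z-C[2])/d[2])
    return np.array(out)
def crop(n,im,c,w,h,s,fn):
    x,y=int(c[0]-w/2),int(c[1]-h/2); x=max(x,0);y=max(y,0)
    cv2.imwrite(fn,cv2.resize(im[y:y+h,x:x+w,::-1],None,fx=s,fy=s,interpolation=cv2.INTER_CUBIC)); return x,y
E
python3 - <<'E'
from h import *
for n in("scene","top"): print(n,-cam(n)[1].T@cam(n)[2], proj(n,[[.4,0,0],[.6,0,0],[.6,.2,0],[.18,.65,.2]]))
print(ray("top",[(165,228),(232,237),(325,215),(343,132)],0.02))
t=bot.read_camera("top"); s=bot.read_camera("scene")
a=cv2.resize(t[160:280,120:280],None,fx=2.5,fy=2.5,interpolation=2); b=cv2.resize(t[160:280,280:440],None,fx=2.5,fy=2.5,interpolation=2)
c=cv2.resize(s[150:270,130:290],None,fx=2.5,fy=2.5,interpolation=2); d=cv2.resize(s[170:290,270:430],None,fx=2.5,fy=2.5,interpolation=2)
cv2.imwrite("pics/crops1.png",np.vstack([np.hstack([a,b]),np.hstack([c,d])])[:,:,::-1])
E
```

```text
scene [-0.03743462 -0.44268128  0.58201365] [[197.94047041 260.15827969]
 [250.53448495 213.25323864]
 [190.16061333 189.16782824]
 [-99.34698479 139.55812062]]
top [ 0.53271216 -0.00118393  1.15694033] [[240.19765102 292.42447645]
 [240.77573061 212.72801678]
 [162.09294324 212.25307435]
 [-88.56601726 416.45538307]]
[[ 0.55964283  0.18833308  0.02      ]
 [ 0.53812504  0.02142197  0.02      ]
 [ 0.59439025 -0.21220731  0.02      ]
 [ 0.80811373 -0.26124901  0.02      ]]
```

View pics/crops1.png

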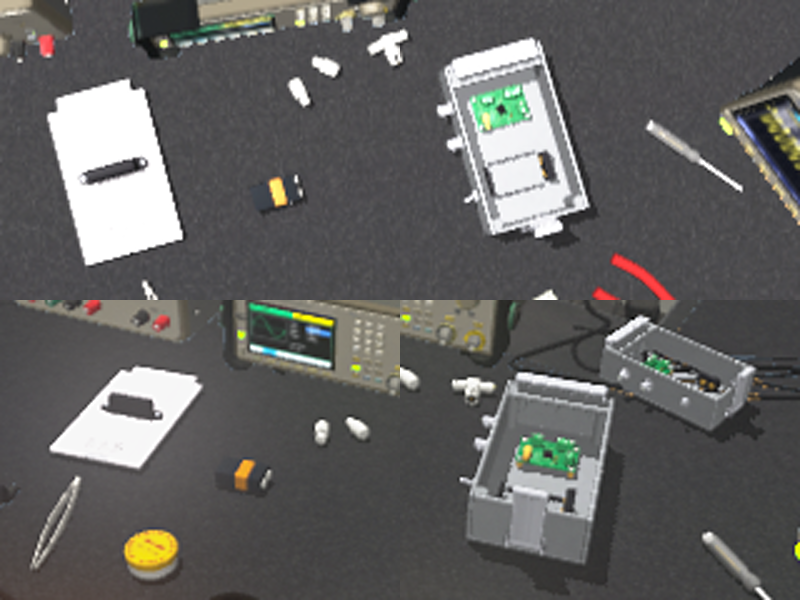

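The crop confirms the choice: the big box (top-view tile, board at (500,108), empty bay at (520,175), lip up, catch at (548,228)) is the one meant, because the small box is clearly shorter and already filled. The lid's tongue points up, and the battery terminals point right (world -y), the same way as the contact block. Now I'll measure these.

```bash
cat >> h.py <<'E'
def rect(pts):
    c,(w,h),a=cv2.minAreaRect(np.float32(pts*1000)); b=cv2.boxPoints((c,(w,h),a)); e=[b[1]-b[0],b[2]-b[1]]; L=max(e,key=np.linalg.norm)
    return np.array(c)/1000, sorted((w,h)), (np.degrees(np.arctan2(L[1],L[0]))+90)%180-90
def blob(mask,seed):
    n,l,st,c=cv2.connectedComponentsWithStats(mask.astype(np.uint8)); 
    i=min(range(1,n),key=lambda i:np.hypot(*(c[i]-seed))+(1e4 if st[i,4]<30 else 0)); m=(l==i).astype(np.uint8)
    return m,max(cv2.findContours(m,cv2.RETR_EXTERNAL,cv2.CHAIN_APPROX_NONE)[0],key=cv2.contourArea)[:,0,:]
E
python3 - <<'E'
from h import *
im=bot.read_camera("top"); hsv=cv2.cvtColor(im,cv2.COLOR_RGB2HSV); g=im.max(2)
m,c=blob(g>180,(165,228)); print("lid",rect(ray("top",c,.009)[:,:2]))
o=(hsv[...,0]<25)&(hsv[...,1]>140)&(g>120); m,c=blob(o,(232,237)); print("band",rect(ray("top",c,.018)[:,:2]),c.mean(0))
m,c=blob((g>110),(325,215)); r=rect(ray("top",c,.053)[:,:2]);print("box",r,c.min(0),c.max(0))
a=cv2.resize(im[222:252,215:249],(408,360),interpolation=0); b=cv2.resize(im[170:260,290:360],(392,504),interpolation=0)
a=np.clip(a.astype(int)*2,0,255).astype(np.uint8)
v=np.zeros((504,800,3),np.uint8); v[:360,:408]=a; v[:,408:]=b
cv2.imwrite("pics/z.png",v[:,:,::-1])
E
```

```text
lid (array([0.5611344 , 0.19071066]), [100.09577178955078, 170.402587890625], np.float32(16.006813))
band (array([ 0.43741769, -0.34053531]), [49.90616226196289, 88.72750854492188], np.float32(61.667908)) [376.4469697 278.25     ]
box (array([ 0.5876405 , -0.20108972]), [118.0018539428711, 189.7200927734375], np.float32(15.972237)) [295 175] [355 254]
```

View pics/z.png

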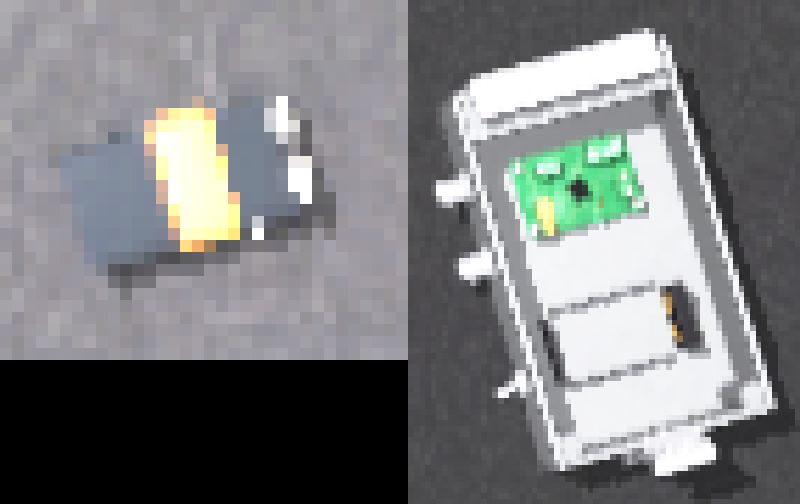

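The enlarged crop shows the battery body from about (60,160) to (310,215), with terminals at the right end, and the bay between ribs from (557,346) to (675,318). The tilt is about 16° throughout. Next I'll refine with colour masks.

```bash
python3 - <<'E'
from h import *
im=bot.read_camera("top").astype(int); im=(im+bot.read_camera("top"))/2
r=im[222:252,215:249]; sat=np.abs(r-r.mean(2,keepdims=True)).max(2); bl=r[...,2]-r[...,0]
bg=np.median(bl); m=((bl>bg+6)|(bl<bg-20)|(r.max(2)>120)); m=cv2.morphologyEx(m.astype(np.uint8),cv2.MORPH_OPEN,np.ones((2,2)))
for row in m: print(''.join('.#'[v] for v in row))
mm,c=blob(m,(15,15)); P=ray("top",c+[215,222],.018)[:,:2]; print("bat",rect(P),"centroid",ray("top",np.argwhere(mm).mean(0)[::-1]+[215,222],.018))
f=lambda X,Y:((X-408)/5.6-.5+290,Y/5.6-.5+170)
# rim corners, bay
q=lambda L,z:ray("top",[f(*p) for p in L],z)[:,:2]
A=q([(558,470),(776,405),(462,130),(672,90)],.053); print("rim",A)
ex=A[2]-A[0]; print("wall yaw",[np.degrees(np.arctan2(*(b[::-1]))) for b in (A[2]-A[0],A[3]-A[1])],"heel edge yaw",np.degrees(np.arctan2(*((A[0]-A[1])[::-1])))-90,"width",np.linalg.norm(A[0]-A[1]))
y=np.radians(16);R=np.array([[np.cos(y),-np.sin(y)],[np.sin(y),np.cos(y)]])
C=(A[0]+A[1])/2+R@[.085,0]; print("box C from heel corners",C,"bay",C+R@[-.036,.003])
print("bay direct", q([(557,346),(675,318),(616,332)],.012))
E
```

```text
..................................
..................................
..................................
..................................
..................................
..................................
..................................
..................................
..................................
.....................##...........
..............#########...........
.............##########...........
...........#############..........
........################..........
......#######.############........
......#######.#############.......
......#####################.......
.......####################.......
.......#######.###########........
.......###############............
........#############.............
........#######.###...............
........#####.....................
..................................
..................................
..................................
..................................
..................................
..................................
..................................
bat (array([0.53666998, 0.02447355]), [29.12050437927246, 48.045745849609375], np.float32(-66.622635)) centroid [[0.53619283 0.02473707 0.018     ]]
rim [[ 0.49929859 -0.18374824]
 [ 0.52769296 -0.27920914]
 [ 0.64695928 -0.1429713 ]
 [ 0.66532134 -0.23577396]]
wall yaw [np.float64(15.437648945902348), np.float64(17.515565714656947)] heel edge yaw 16.564845496973675 width 0.09959429195818316
box C from heel corners [ 0.59520302 -0.20804951] bay [ 0.55977068 -0.21508867]
bay direct [[ 0.55353088 -0.1906307 ]
 [ 0.56641862 -0.24432577]
 [ 0.55996732 -0.21744729]]
```

```bash
cat >> h.py <<'E'
def go(p0,yaw0,p1,yaw1):
    y=np.radians(yaw0); d=np.array(p1)-p0; X=np.array([np.cos(y),np.sin(y),0]); Y=np.array([np.sin(y),-np.cos(y),0])
    return np.round([d@X/.8,d@Y/.8,-d[2]/.8,-((yaw1-yaw0+180)%360-180)/180],4).tolist()
E
python3 -c "
from h import *
print(go([.182,.65,.227],-15.63,[.538,.0253,.12],-74))"
```

```text
[0.6389, 0.6321, 0.1338, 0.3243]
```

```bash
python3 -m jog '[[0.38,0.38,0,0.19],[0.38,0.38,0,0.19],[0.38,0.38,0,0.19],[0.38,0.38,0,0.19],[0.38,0.38,0,0.19],[0.38,0.38,0,0.19],[0.38,0.38,0,0.19],[0.38,0.38,0,0.19]]'; python3 -c "
from h import *
y=np.radians(-15.63); p=np.array([.182,.65,.227])+.8*.38*np.array([np.cos(y)+np.sin(y),np.sin(y)-np.cos(y),0]); print(p)
print(go(p,-15.63-34.2,[.538,.0253,.12],-74))"
```

```text
clock: 1.35
eef_pos: [0.3938, 0.2725, 0.2269]
ee_rot: [-180.0, 0.0, -50.1]
ft_force: [-0.2, -0.0, 0.3]
finger_gap: 1.001
gripper_force: 0.0
[0.39285365 0.2753365  0.227     ]
[0.3559, 0.063, 0.1338, 0.1343]
```

```bash
python3 -m jog '[[0.356,0.063,0.134,0.134],[0.356,0.063,0.134,0.134],[0.356,0.063,0.134,0.134],[0.356,0.063,0.134,0.134],[0.356,0.063,0.134,0.134],[0.356,0.063,0.134,0.134],[0.356,0.063,0.134,0.134]]'; python3 -c "
from h import *
s=bot.sense();print(s['eef_pos'],s['ee_rot'],s['qpos'])"
```

```text
clock: 2.22
eef_pos: [0.538, 0.0254, 0.1192]
ee_rot: [180.0, -0.0, -74.0]
ft_force: [0.5, 1.2, -0.0]
finger_gap: 0.999
gripper_force: 0.0
[0.53801294 0.0254439  0.11921263] [ 1.79976595e+02 -3.45962156e-03 -7.39852423e+01] [ 2.35687152e+01  1.33816949e+01 -2.48371693e+01  4.48951255e-04
 -5.18047920e+01 -7.55423584e+00]
```

```bash
python3 -m jog '[[0,0,0.07,0],[0,0,0.14,0],[0,0,0.14,0]]'; python3 -m jog '[[0,0,0,0],[0,0,0,0],[0,0,0,0],[0,0,0,0],[0,0,0,0]]' -1;  python3 -m jog '[[0,0,-0.08,0],[0,0,-0.15,0],[0,0,-0.15,0]]'
```

```text
clock: 2.6
eef_pos: [0.5355, 0.0259, 0.0051]
ee_rot: [179.7, -0.0, -73.8]
ft_force: [0.3, 0.2, 0.7]
finger_gap: 1.005
gripper_force: 0.0
clock: 3.22
eef_pos: [0.5381, 0.0252, 0.0078]
ee_rot: [-180.0, 0.0, -74.0]
ft_force: [0.3, -0.3, -0.5]
finger_gap: 0.491
gripper_force: 0.0
clock: 3.6
eef_pos: [0.5409, 0.026, 0.1324]
ee_rot: [-179.5, 0.0, -73.9]
ft_force: [0.1, -0.1, -0.6]
finger_gap: 0.149
gripper_force: 0.0
```

The fingers close more slowly than I allowed for. I'll reopen them and check where the battery is.

```bash
python3 -m jog '[[0,0,0,0],[0,-0.2,0,0],[0,-0.2,0,0],[0,-0.2,0,0],[0,-0.2,0,0]]' 1; python3 - <<'E'
from h import *
s=bot.sense();print(s['eef_pos'],s['finger_gap'],s['clock'])
t=bot.read_camera("top"); s=bot.read_camera("scene")
a=cv2.resize(t[222:252,215:249],(408,360),interpolation=0); a=np.clip(a.astype(int)*2,0,255).astype(np.uint8)
b=cv2.resize(s[190:250,200:260],(380,360),interpolation=2)
cv2.imwrite("pics/b2.png",np.hstack([a,b])[:,:,::-1])
E
```

```text
clock: 4.22
eef_pos: [0.6923, 0.0696, 0.1237]
ee_rot: [179.7, -0.0, -74.0]
ft_force: [-1.6, -0.0, -1.0]
finger_gap: 0.66
gripper_force: 0.0
[0.6923004  0.06959026 0.12366265] 0.6600374103080401 4.225
```

View pics/b2.png

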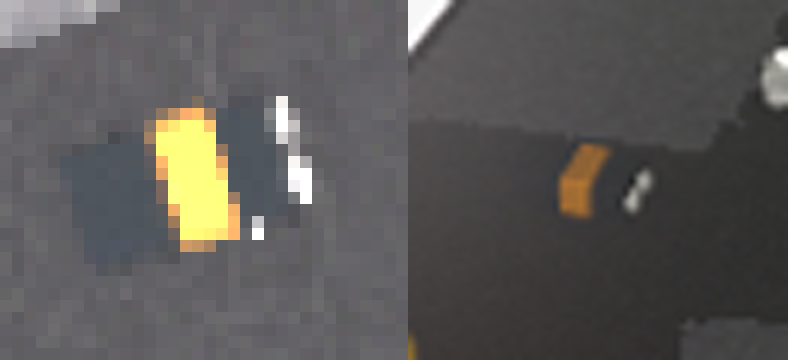

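The battery has not moved: its corners are still near (62,155) and (300,205). I'll go back with the fingers partly open and allow longer to close.

```bash
python3 -m jog '[[0,0.2,0,0],[0,0.2,0,0],[0,0.2,0,0],[0,0.2,0.08,0],[0,0.2,0.15,0],[0,0.2,0.15,0],[0,0.2,0.15,0]]' 0.2; python3 -m jog '[[0,0,0,0],[0,0,0,0],[0,0,0,0],[0,0,0,0],[0,0,0,0],[0,0,0,0]]' -1;  python3 -m jog '[[0,0,0,0],[0,0,0,0]]'
```

```text
clock: 5.2
eef_pos: [0.538, 0.0251, 0.0088]
ee_rot: [-180.0, -0.0, -73.9]
ft_force: [-0.2, 0.4, -0.1]
finger_gap: 0.6
gripper_force: 0.0
clock: 5.95
eef_pos: [0.5383, 0.0253, 0.0081]
ee_rot: [-180.0, -0.0, -73.9]
ft_force: [-1.1, 1.1, 7.5]
finger_gap: 0.294
gripper_force: 30.0
clock: 6.2
eef_pos: [0.5383, 0.0253, 0.0081]
ee_rot: [-180.0, -0.0, -73.9]
ft_force: [-1.7, 1.2, 7.3]
finger_gap: 0.293
gripper_force: 30.0
```

```bash
python3 -m jog '[[0,0,-0.08,0],[0,0,-0.15,0],[0,0,-0.15,0],[0,0,-0.15,0]]'; python3 -c "
from h import *
s=bot.sense();p=s['eef_pos'];print(p);print(go([p[0],p[1],.1275],-74,[.560,-.216,.1275],-74))"
```

```text
clock: 6.7
eef_pos: [0.5375, 0.0252, 0.1274]
ee_rot: [-180.0, 0.0, -74.0]
ft_force: [-0.5, -0.3, -1.1]
finger_gap: 0.297
gripper_force: 30.0
[0.53752568 0.02520265 0.12736014]
[0.2976, 0.0561, -0.0, 0.0]
```

```bash
python3 -m jog '[[0.298,0.056,0,0],[0.298,0.056,0,0],[0.298,0.056,0,0],[0.298,0.056,0,0],[0.298,0.056,0,0],[0.298,0.056,0.06,0],[0.298,0.056,0.06,0],[0.298,0.056,0.06,0]]'; python3 - <<'E'
from h import *
s=bot.sense();print(s['eef_pos'],s['ee_rot'])
t=bot.read_camera("top"); s=bot.read_camera("scene")
a=cv2.resize(t[170:260,280:370],(400,400),interpolation=2); b=cv2.resize(s[170:290,270:390],(400,400),interpolation=2)
cv2.imwrite("pics/b3.png",np.hstack([a,b])[:,:,::-1])
E
```

```text
clock: 7.7
eef_pos: [0.561, -0.2159, 0.0797]
ee_rot: [179.9, -0.0, -73.9]
ft_force: [0.1, 0.7, 0.1]
finger_gap: 0.293
gripper_force: 30.0
[ 0.56098311 -0.21590273  0.07971852] [ 1.79939384e+02 -8.92326991e-03 -7.38823773e+01]
```

View pics/b3.png

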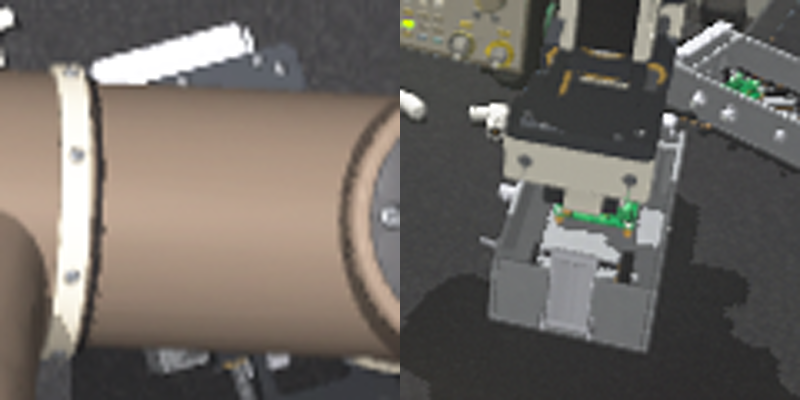

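The gripper hides most of the bay, but it is centred over the box and the catch is clear of it (front plate at (572,290)). I'll lower gently while watching the force.

```bash
python3 -m jog '[[0,0,0.03,0],[0,0,0.05,0],[0,0,0.06,0],[0,0,0.066,0],[0,0,0.066,0]]';python3 -m jog '[[0,0,0.004,0],[0,0,0.008,0],[0,0,0.010,0],[0,0,0.010,0]]'
```

```text
clock: 8.43
eef_pos: [0.5608, -0.2163, 0.0266]
ee_rot: [180.0, -0.0, -73.9]
ft_force: [-0.1, -0.8, -0.9]
finger_gap: 0.299
gripper_force: 30.0
clock: 8.93
eef_pos: [0.5607, -0.2163, 0.0185]
ee_rot: [180.0, 0.0, -74.0]
ft_force: [-0.3, -0.3, -0.4]
finger_gap: 0.295
gripper_force: 30.0
```

```bash
python3 -m jog '[[0,0,0.002,0],[0,0,0.002,0],[0,0,0.002,0]]'; python3 -m jog '[[0,0,0,0],[0,0,0,0],[0,0,0,0],[0,0,0,0]]' -0.2; python3 -m jog '[[0,0,-0.03,0],[0,0,-0.08,0],[0,0,-0.15,0],[0,0,-0.15,0]]'
```

```text
clock: 9.3
eef_pos: [0.5608, -0.2163, 0.017]
ee_rot: [-180.0, -0.0, -73.9]
ft_force: [-0.1, -0.5, -0.9]
finger_gap: 0.291
gripper_force: 30.0
clock: 9.8
eef_pos: [0.5608, -0.2163, 0.017]
ee_rot: [-180.0, -0.0, -73.9]
ft_force: [-0.6, 0.0, 0.6]
finger_gap: 0.397
gripper_force: 0.0
clock: 10.3
eef_pos: [0.5639, -0.2168, 0.1421]
ee_rot: [-179.5, -0.2, -73.9]
ft_force: [0.4, -0.4, -0.7]
finger_gap: 0.4
gripper_force: 0.0
```

```bash
python3 -c "
from h import *
s=bot.sense();print(s['eef_pos'])
print(go([.5608,-.2163,.137],-74,[.5611,.1907,.137],-74))"; python3 -m jog '[[0,0,-0.02,-0.06],[-0.06,-0.01,-0.02,-0.12],[-0.12,-0.03,-0.02,-0.18],[-0.18,-0.05,-0.02,-0.24],[-0.24,-0.07,-0.02,-0.3],[-0.3,-0.09,-0.02,-0.36],[-0.36,-0.11,-0.02,-0.42],[-0.42,-0.13,-0.02,-0.45]]' 0.7; python3 - <<'E'
from h import *
s=bot.sense();p=s['eef_pos'];print(p,s['ee_rot'])
print(go(p,s['ee_rot'][2],[.5611,.1907,p[2]],16))
t=bot.read_camera("top"); s=bot.read_camera("scene")
a=cv2.resize(t[170:260,280:370],(400,400),interpolation=0); b=cv2.resize(s[190:280,285:375],(400,400),interpolation=2)
cv2.imwrite("pics/b4.png",np.hstack([a,b])[:,:,::-1])
E
```

```text
[ 0.56385655 -0.21682846  0.14211807]
[-0.4889, -0.1406, -0.0, 0.0]
clock: 11.3
eef_pos: [0.5674, 0.137, 0.1524]
ee_rot: [180.0, 0.0, 7.3]
ft_force: [0.9, -0.6, 0.5]
finger_gap: 0.85
gripper_force: 0.0
[0.56741394 0.13697886 0.1524444 ] [1.79994095e+02 2.71352614e-02 7.31415536e+00]
[0.0007, -0.0676, -0.0, -0.0483]
```

View pics/b4.png

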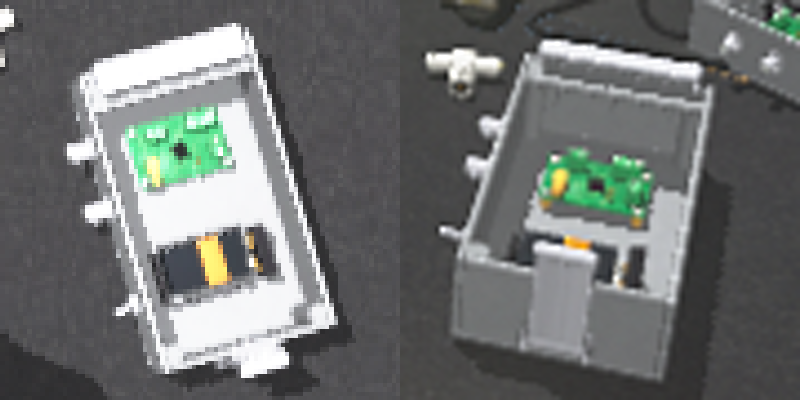

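The battery lies between the end stop (158,280) and the contact block (262,250), terminals toward the contacts. I'll check its height with both views and work out the move to the lid.

```bash
python3 -m jog '[[0.001,-0.068,0,-0.048],[0.001,-0.068,0,-0.048],[0.001,-0.068,0,-0.048]]'; python3 - <<'E'
from h import *
s=bot.sense();p=s['eef_pos'];print(p,s['ee_rot'],go(p,s['ee_rot'][2],[.5611,.1907,.012],16))
f=lambda im:(lambda h:(h[...,0]<22)&(h[...,0]>8)&(h[...,1]>170)&(h[...,2]>110))(cv2.cvtColor(im,cv2.COLOR_RGB2HSV))
t=f(bot.read_camera("top")); sc=f(bot.read_camera("scene"))
a=np.argwhere(t[215:245,310:345])+[215,310]; b=np.argwhere(sc[235:255,310:340])+[235,310]
print(len(a),a.mean(0)[::-1],len(b),b[:,::-1].min(0),b[:,::-1].max(0))
for z in(.02,.025,.03,.035):
    P=ray("top",[a.mean(0)[::-1]],z)[0]; print(z,P,proj("scene",P))
E
```

```text
clock: 11.78
eef_pos: [0.5615, 0.1892, 0.1524]
ee_rot: [180.0, 0.1, 15.7]
ft_force: [0.2, 0.4, 0.4]
finger_gap: 0.851
gripper_force: 0.0
[0.56149491 0.18918318 0.15235609] [1.79981944e+02 6.41677792e-02 1.56625643e+01] [0.0, -0.002, 0.1754, -0.0019]
1 [326. 223.] 7 [322 244] [327 245]
0.02 [ 0.57427862 -0.2144918   0.02      ] [[325.16370501 244.30021587]]
0.025 [ 0.57409582 -0.21355372  0.025     ] [[324.95299617 242.44712512]]
0.03 [ 0.57391302 -0.21261564  0.03      ] [[324.74104039 240.58306817]]
0.035 [ 0.57373022 -0.21167757  0.035     ] [[324.52782659 238.70794738]]
```

```bash
python3 -m jog '[[0,-0.002,0.07,-0.002],[0,-0.002,0.13,-0.002],[0,-0.002,0.16,-0.002],[0,-0.002,0.176,-0.002],[0,-0.002,0.176,-0.002]]'; python3 -m jog '[[0,0,0,0],[0,0,0,0],[0,0,0,0],[0,0,0,0],[0,0,0,0],[0,0,0,0],[0,0,0,0]]' -1
```

```text
clock: 12.5
eef_pos: [0.5615, 0.1902, 0.0118]
ee_rot: [180.0, 0.1, 16.0]
ft_force: [-0.1, -0.1, -0.6]
finger_gap: 0.851
gripper_force: 0.0
clock: 13.38
eef_pos: [0.5619, 0.1913, 0.0129]
ee_rot: [-180.0, -0.1, 16.1]
ft_force: [-1.1, -0.1, 6.1]
finger_gap: 0.571
gripper_force: 30.0
```

```bash
python3 -m jog '[[0,0,-0.03,0],[0,0,-0.1,0],[0,0,-0.17,0],[0,0,-0.17,0],[0,0,-0.17,0]]'; cat >> h.py <<'E'
def edge(im,C,yaw,z,line,rng,half=.008,axis='y'):
    # mean intensity profile across a straight edge of the box frame; returns offsets (mm) and profile
    a=np.radians(yaw);R=np.array([[np.cos(a),-np.sin(a)],[np.sin(a),np.cos(a)]]); o=np.arange(-half,half+1e-6,.0005); out=[]
    for s in np.linspace(*rng,25):
        q=[(s,line+v) if axis=='y' else (line+v,s) for v in o]; P=np.c_[np.array(C)+(R@np.array(q).T).T,np.full(len(o),z)]
        uv=proj("top",P).astype(np.float32); pr=cv2.remap(im,uv[:,0].copy(),uv[:,1].copy(),cv2.INTER_LINEAR).ravel(); g=np.abs(np.diff(cv2.blur(pr.reshape(1,-1),(5,1)).ravel()))
        out.append((s,(o[:-1][g.argmax()]+.00025)))
    out=np.array(out)*1000; return np.median(out[:,1]),np.degrees(np.polyfit(out[:,0],out[:,1],1)[0]),out[:,1].std()
E
python3 - <<'E'
from h import *
print(bot.sense()['eef_pos'],bot.sense()['finger_gap'])
im=np.float32(sum(bot.read_camera("top").astype(float).mean(2) for _ in range(2))/2)
C=(.5953,-.209)
for l,r,ax in((-.05,(-.075,.05),'y'),(.05,(-.075,-.02),'y'),(.05,(0,.05),'y'),(-.085,(.018,.046),'x'),(-.085,(-.046,-.018),'x')): print(l,ax,edge(im,C,16.2,.053,l,r,axis=ax))
E
```

```text
clock: 14.0
eef_pos: [0.5607, 0.1908, 0.1475]
ee_rot: [-180.0, 0.1, 16.0]
ft_force: [0.3, 1.1, -2.7]
finger_gap: 0.568
gripper_force: 30.0
[0.5607064  0.19079385 0.14750221] 0.5676703994130308
-0.05 y (np.float64(0.7500000000000074), np.float64(-0.3638722735846215), np.float64(0.5953150426454892))
0.05 y (np.float64(0.25000000000000694), np.float64(-1.5193398315636943), np.float64(1.9905778055629995))
0.05 y (np.float64(-2.7499999999999956), np.float64(0.7404377660152186), np.float64(2.523014070511699))
-0.085 x (np.float64(-0.7499999999999939), np.float64(8.405479741754391), np.float64(2.025240726432294))
-0.085 x (np.float64(-1.2499999999999944), np.float64(-0.07555487408318502), np.float64(0.5388877434122996))
```

```bash
python3 -c "
from h import *
print(go([.5607,.1908,.148],16,[.5779,-.2134,.148],16))"
```

```text
[-0.1186, 0.4916, -0.0, 0.0]
```

```bash
python3 -m jog '[[-0.007,0.03,0,0],[-0.022,0.09,0,0],[-0.041,0.17,0,0],[-0.06,0.25,0,0],[-0.079,0.33,0,0],[-0.097,0.4,0,0],[-0.111,0.46,0,0],[-0.119,0.492,0,0]]'; python3 -m jog '[[0,0,0.02,0],[0,0,0.04,0],[0,0,0.055,0],[0,0,0.063,0],[0,0,0.063,0]]'; python3 - <<'E'
from h import *
s=bot.sense();print(s['eef_pos'],s['ee_rot'],s['ft_force'],s['moment'],go(s['eef_pos'],16,[.5779,-.2134,s['eef_pos'][2]],16))
t=bot.read_camera("top"); s=bot.read_camera("scene")
a=cv2.resize(t[160:270,280:390],(400,400),interpolation=2); b=cv2.resize(s[150:290,260:400],(400,400),interpolation=2)
cv2.imwrite("pics/l1.png",np.hstack([a,b])[:,:,::-1])
E
```

```text
clock: 15.1
eef_pos: [0.5773, -0.2171, 0.1466]
ee_rot: [-180.0, 0.2, 15.9]
ft_force: [0.3, 0.4, -0.4]
finger_gap: 0.567
gripper_force: 30.0
clock: 15.72
eef_pos: [0.5788, -0.213, 0.0973]
ee_rot: [-180.0, 0.0, 16.1]
ft_force: [-0.8, -0.1, -1.8]
finger_gap: 0.57
gripper_force: 30.0
[ 0.57876028 -0.21299081  0.09728669] [-1.79985660e+02  4.97792675e-02  1.61076193e+01] [-0.80945952 -0.12360763 -1.77156668] [-0.05504618 -0.08016713 -0.00510119] [-0.0012, 0.0002, -0.0, 0.0]
```

View pics/l1.png

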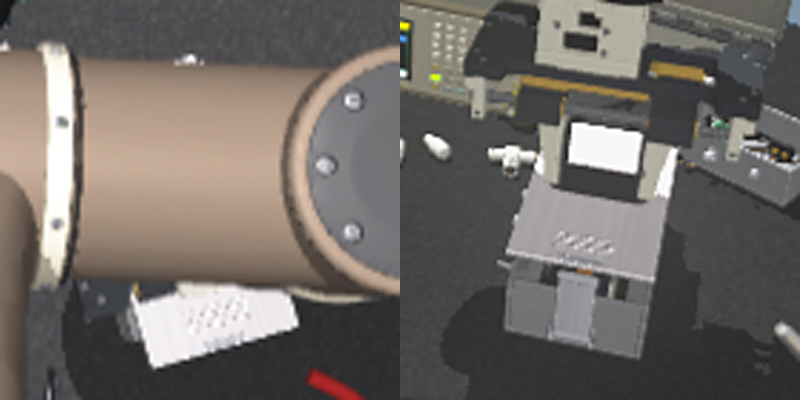

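The lid hangs level over the box. In the top tile its heel corners are at (155,367) and (300,325). I'll convert these to box coordinates.

```bash
python3 -c "
from h import *
f=lambda X,Y:(280+X/3.636-.5,160+Y/3.636-.5)
P=ray('top',[f(155,367),f(300,325)],.094)[:,:2]-[.5942,-.2087]
a=np.radians(16);R=np.array([[np.cos(a),-np.sin(a)],[np.sin(a),np.cos(a)]]); print(P@R)"
```

```text
[[-0.10052688  0.04778014]
 [-0.10040798 -0.05014716]]
```

```bash
python3 -m jog '[[-0.001,0,0.004,0],[-0.001,0,0.008,0],[-0.001,0,0.012,0],[-0.001,0,0.016,0],[-0.001,0,0.016,0]]'; python3 -m jog '[[0,0,0.002,0],[0,0,0.005,0],[0,0,0.005,0]]'
```

```text
clock: 16.45
eef_pos: [0.5783, -0.2138, 0.085]
ee_rot: [180.0, -0.0, 16.1]
ft_force: [-0.2, 0.4, -0.1]
finger_gap: 0.569
gripper_force: 30.0
clock: 16.82
eef_pos: [0.5786, -0.2138, 0.0811]
ee_rot: [180.0, -0.0, 16.1]
ft_force: [1.7, -0.4, 1.7]
finger_gap: 0.569
gripper_force: 30.0
```

```bash
python3 -m jog '[[0,0,0.002,0],[0,0,0.004,0],[0,0,0.004,0]]'; python3 -m jog '[[0,0,0.002,0],[0,0,0.004,0],[0,0,0.004,0]]';  python3 -c "
from h import *
s=bot.sense();print(s['eef_pos'],s['ft_force'],s['moment'])
t=bot.read_camera('top'); s=bot.read_camera('scene')
b=cv2.resize(s[170:290,280:380],(500,600),interpolation=2)
cv2.imwrite('pics/l2.png',b[:,:,::-1])"
```

```text
clock: 17.2
eef_pos: [0.5782, -0.2139, 0.0777]
ee_rot: [180.0, -0.0, 16.1]
ft_force: [2.1, 0.0, 0.9]
finger_gap: 0.564
gripper_force: 30.0
clock: 17.58
eef_pos: [0.5781, -0.2138, 0.0744]
ee_rot: [180.0, 0.0, 16.1]
ft_force: [2.1, 1.2, 1.9]
finger_gap: 0.565
gripper_force: 30.0
[ 0.57805542 -0.21381608  0.07439922] [2.13524966 1.20743996 1.93625261] [-0.06643694 -0.59040627  0.00286017]
```

View pics/l2.png

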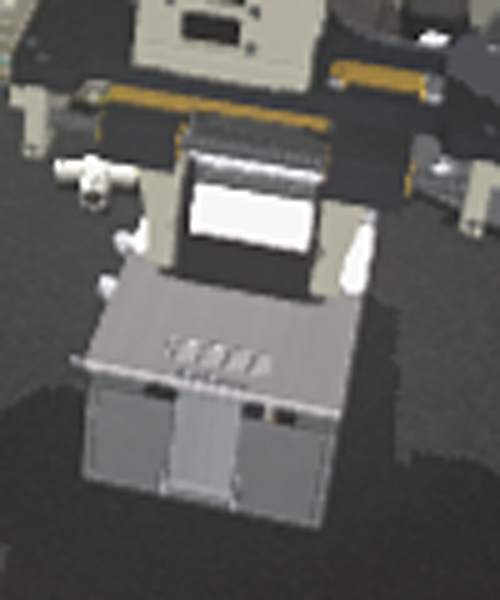

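The lid pivots nicely on the catch (heel edge at (75,358)–(340,412), riding on the catch at (205,390)). I'll lower slightly more, then slide toward the lip.

```bash
python3 -m jog '[[0,0,0.001,0],[0,0,0.002,0],[0,0,0.0025,0],[0,0,0.0025,0]]'; python3 -m jog '[[0.003,0,0,0],[0.006,0,0,0],[0.009,0,0,0],[0.012,0,0,0],[0.012,0,0,0]]'
```

```text
clock: 18.18
eef_pos: [0.5783, -0.2139, 0.074]
ee_rot: [180.0, -0.0, 16.1]
ft_force: [-1.7, 2.2, 11.5]
finger_gap: 0.565
gripper_force: 30.0
clock: 18.8
eef_pos: [0.5843, -0.2122, 0.0736]
ee_rot: [-180.0, 0.3, 16.0]
ft_force: [-10.2, -2.7, 15.8]
finger_gap: 0.565
gripper_force: 30.0
```

```bash
python3 -m jog '[[-0.003,0,-0.002,0],[-0.003,0,-0.002,0]]'; python3 - <<'E'
from h import *
s=bot.sense();print(s['eef_pos'],s['ft_force'],s['moment'])
s=bot.read_camera('scene');t=bot.read_camera('top')
b=cv2.resize(s[180:290,280:370],(490,600),interpolation=2);a=cv2.resize(t[165:265,290:340],(300,600),interpolation=2)
cv2.imwrite('pics/l3.png',np.hstack([b,a])[:,:,::-1])
E
```

```text
clock: 19.05
eef_pos: [0.5841, -0.2119, 0.0739]
ee_rot: [-180.0, 0.1, 16.0]
ft_force: [-0.9, -0.1, 0.5]
finger_gap: 0.568
gripper_force: 30.0
[ 0.58411793 -0.21191088  0.07386539] [-0.86220251 -0.05213754  0.50802589] [-0.52216976  0.33495695  0.09887946]
```

View pics/l3.png

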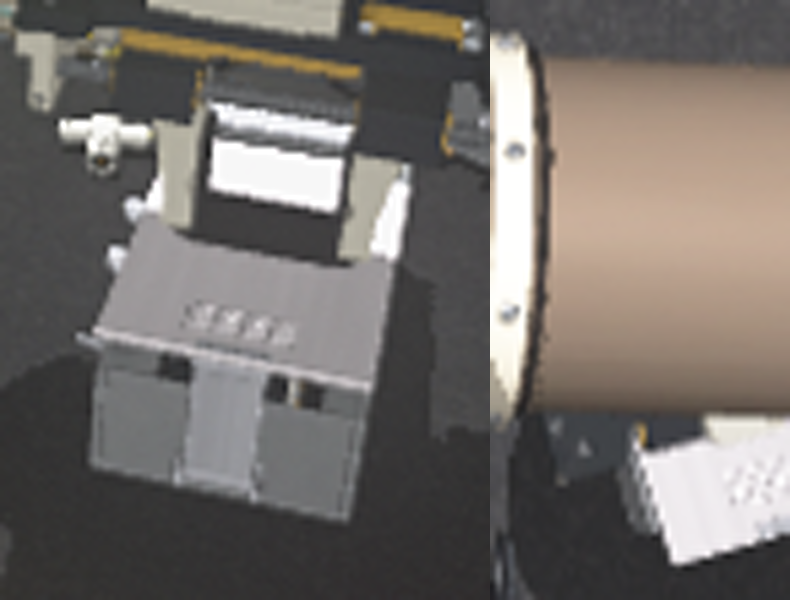

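The picture shows the heel edge at (95,328)–(370,385) still on the catch, and the base corners at (90,465) and (348,522), so the box has not moved. I'll triangulate the heel corner to get the lid's tilt.

```bash
cat >> h.py <<'E'
C0=np.array([.5942,-.2087]); a_=np.radians(16); RB=np.array([[np.cos(a_),-np.sin(a_)],[np.sin(a_),np.cos(a_)]])
def box(P): P=np.array(P,float); return np.r_[(P[:2]-C0)@RB,P[2]]*1000
def tri(us,ut):
    M=[cam(n) for n in("scene","top")]; Ps=[K@np.c_[R,t] for K,R,t,_ in M]
    X=cv2.triangulatePoints(Ps[0],Ps[1],np.array(us,float).reshape(2,1),np.array(ut,float).reshape(2,1)); return (X[:3]/X[3]).ravel()
E
python3 - <<'E'
from h import *
s=bot.sense(); print("tcp",box(s['eef_pos']))
print("heel +y corner",box(tri((280+95/5.444-.5,180+328/5.4545-.5),(290+185/6-.5,165+563/6-.5))))
# check: sides of lid near tongue end? rim base corners check
S=lambda X,Y:(280+X/5.444-.5,180+Y/5.4545-.5)
for z in(.075,.080,.085,.09): print(z,[box(ray("scene",[S(*p)],z)[0]).round(1) for p in((95,328),(370,385))])
E
```

```text
tcp [-10.48114166  -0.31016829  73.76415954]
heel +y corner [-95.82085444  48.9997271   82.63108126]
0.075 [array([-87.2,  51. ,  75. ]), array([-88.4, -48.9,  75. ])]
0.08 [array([-93.,  50.,  80.]), array([-94.1, -48.9,  80. ])]
0.085 [array([-98.8,  49. ,  85. ]), array([-99.9, -48.9,  85. ])]
0.09 [array([-104.5,   48. ,   90. ]), array([-105.6,  -48.9,   90. ])]
```

```bash
python3 -m jog '[[0.003,0,0,0],[0.005,0,0,0],[0.005,0,0,0]]';python3 -c "
from h import *
s=bot.sense();print(box(s['eef_pos']),s['ft_force'],s['moment'])"
```

```text
clock: 19.52
eef_pos: [0.5892, -0.2104, 0.0739]
ee_rot: [-180.0, -0.0, 16.1]
ft_force: [0.2, 0.1, -1.4]
finger_gap: 0.568
gripper_force: 30.0
[-5.26004412 -0.25778649 73.88778812] [ 0.1814804   0.05559724 -1.35790967] [ 0.0739234  -0.03957322 -0.07796915]
```

```bash
python3 -m jog '[[0.003,0,0,0],[0.005,0,0,0],[0.005,0,0,0]]';python3 -m jog '[[0.002,0,0,0],[0.003,0,0,0],[0.003,0,0,0]]';python3 - <<'E'
from h import *
s=bot.sense();print(box(s['eef_pos']),s['ft_force'],s['moment'])
im=np.float32(bot.read_camera("scene").mean(2))
# lid heel edge in the scene: rough rows along column 300..346
for u in (300,310,340,346):
    col=im[225:285,u]; print(u,col.astype(int).tolist())
E
```

```text
clock: 19.9
eef_pos: [0.5928, -0.2095, 0.074]
ee_rot: [-180.0, 0.0, 16.1]
ft_force: [-0.2, 0.3, -2.2]
finger_gap: 0.564
gripper_force: 30.0
clock: 20.27
eef_pos: [0.595, -0.2089, 0.0741]
ee_rot: [-180.0, 0.0, 16.0]
ft_force: [0.5, 0.6, -2.1]
finger_gap: 0.564
gripper_force: 30.0
[ 0.72585616 -0.43741826 74.11710528] [ 0.50639314  0.55954214 -2.13703384] [-0.05805901 -0.0611145   0.00146571]
300 [189, 232, 198, 156, 108, 72, 73, 109, 143, 149, 154, 155, 183, 197, 123, 92, 106, 112, 104, 102, 103, 103, 100, 118, 115, 111, 116, 116, 116, 117, 116, 115, 116, 116, 115, 116, 115, 116, 115, 114, 119, 75, 50, 50, 49, 53, 50, 52, 50, 50, 50, 51, 51, 50, 50, 49, 50, 49, 50, 51]
310 [156, 156, 155, 155, 155, 154, 154, 154, 154, 155, 155, 156, 155, 154, 185, 194, 133, 85, 70, 60, 52, 52, 50, 47, 88, 123, 119, 117, 116, 116, 116, 115, 113, 114, 115, 115, 113, 114, 114, 115, 114, 115, 116, 82, 55, 52, 53, 51, 52, 53, 50, 51, 50, 50, 49, 51, 51, 49, 48, 48]
340 [116, 150, 154, 152, 153, 153, 153, 153, 153, 154, 153, 152, 153, 152, 152, 151, 151, 151, 150, 147, 188, 190, 114, 93, 100, 99, 101, 102, 102, 100, 91, 117, 116, 116, 114, 114, 114, 114, 113, 113, 112, 111, 113, 112, 112, 110, 110, 111, 113, 117, 72, 46, 49, 49, 49, 49, 48, 48, 47, 48]
346 [150, 154, 152, 153, 153, 153, 152, 153, 151, 152, 151, 151, 150, 149, 150, 150, 151, 151, 150, 151, 149, 173, 199, 128, 92, 96, 97, 103, 102, 103, 105, 107, 122, 124, 110, 99, 89, 75, 77, 74, 64, 60, 53, 49, 48, 48, 46, 48, 52, 48, 50, 50, 52, 51, 47, 47, 48, 48, 47, 47]
```

```bash
python3 -m jog '[[0.001,0,0,0],[0.0025,0,0,0],[0.0025,0,0,0]]';python3 -m jog '[[0.001,0,0,0],[0.0025,0,0,0],[0.0025,0,0,0]]';python3 -c "
from h import *
s=bot.sense();print(box(s['eef_pos']),s['ft_force'],s['moment'])"
```

```text
clock: 20.7
eef_pos: [0.5969, -0.2083, 0.0741]
ee_rot: [-180.0, 0.0, 16.1]
ft_force: [-0.8, 0.2, -3.1]
finger_gap: 0.565
gripper_force: 30.0
clock: 21.08
eef_pos: [0.598, -0.208, 0.0739]
ee_rot: [-180.0, 0.1, 16.0]
ft_force: [-3.7, -1.4, -1.5]
finger_gap: 0.569
gripper_force: 30.0
[ 3.83319849 -0.33581091 73.90388808] [-3.70153885 -1.41408896 -1.54011207] [-0.58028948  1.41580953 -0.03810509]
```

```bash
python3 -m jog '[[-0.001,0,0.002,0],[-0.002,0,0.004,0],[-0.002,0,0.006,0],[-0.002,0,0.006,0]]';python3 -c "
from h import *
s=bot.sense();print(box(s['eef_pos']),s['ft_force'],s['moment'])"
```

```text
clock: 21.58
eef_pos: [0.5973, -0.2083, 0.0695]
ee_rot: [180.0, -0.0, 16.1]
ft_force: [-4.0, -0.7, 2.2]
finger_gap: 0.566
gripper_force: 30.0
[ 3.0914776  -0.52038425 69.53378085] [-3.9678321  -0.72741661  2.23627558] [-0.20678548  1.2858622   0.02932047]
```

```bash
python3 -m jog '[[-0.001,0,0.002,0],[-0.002,0,0.004,0],[-0.002,0,0.004,0]]'; python3 -m jog '[[0,0,0,0],[0,0,0,0],[0,0,0,0],[0,0,0,0],[0,0,0,0]]' 0.6; python3 -m jog '[[0,0,-0.03,0],[0,0,-0.08,0],[0,0,-0.12,0],[0,0,-0.12,0]]' ; python3 - <<'E'
from h import *
s=bot.sense();print(box(s['eef_pos']),s['ft_force'],s['clock'])
E
```

```text
clock: 21.95
eef_pos: [0.5969, -0.2086, 0.0674]
ee_rot: [179.9, -0.1, 16.1]
ft_force: [-4.6, 1.8, 7.8]
finger_gap: 0.562
gripper_force: 30.0
clock: 22.58
eef_pos: [0.5958, -0.2087, 0.0661]
ee_rot: [-180.0, 0.0, 16.0]
ft_force: [-0.4, -0.6, 0.1]
finger_gap: 0.801
gripper_force: 0.0
clock: 23.08
eef_pos: [0.5975, -0.209, 0.1654]
ee_rot: [179.9, -0.3, 16.1]
ft_force: [0.1, -0.4, -0.8]
finger_gap: 0.799
gripper_force: 0.0
[  3.10811534  -1.22582254 165.38068255] [ 0.14692548 -0.39550779 -0.8091577 ] 23.075
```

```bash
python3 -m jog '[[-0.04,0.001,0,0],[-0.08,0.001,0,0],[-0.08,0.001,0,0],[-0.08,0.001,0,0],[-0.08,0.001,0,0],[-0.08,0.001,0,0],[-0.08,0.001,0,0],[-0.08,0.001,0,0]]' -1; cat >> h.py <<'E'
def heel():
    im=np.float32(bot.read_camera("scene").mean(2))
    for y in(.04,.03,-.03,-.04):
        zs=np.arange(.045,.09,.001); P=[np.r_[C0+RB@[-.084,y],z] for z in zs]; uv=proj("scene",P).astype(np.float32)
        pr=cv2.remap(im,uv[:,0].copy(),uv[:,1].copy(),1).ravel().astype(int); print(y,dict(zip((zs*1000).astype(int).tolist()[::2],pr.tolist()[::2])))
E
python3 - <<'E'
from h import *
s=bot.sense();print(box(s['eef_pos']),s['finger_gap']); heel()
E
```

```text
clock: 24.08
eef_pos: [0.5346, -0.2271, 0.162]
ee_rot: [-180.0, 0.0, 16.1]
ft_force: [-0.2, -0.5, -0.7]
finger_gap: 0.008
gripper_force: 0.0
[-62.40091208  -1.24175884 162.04374539] 0.0075546612472032855
0.04 {45: 122, 47: 121, 49: 122, 51: 123, 53: 122, 55: 106, 57: 105, 59: 108, 61: 108, 63: 106, 65: 117, 67: 149, 69: 198, 71: 179, 73: 162, 75: 172, 77: 215, 79: 244, 81: 248, 83: 247, 85: 247, 87: 247, 89: 247}
0.03 {45: 122, 47: 122, 49: 122, 51: 123, 53: 122, 55: 108, 57: 109, 59: 114, 61: 115, 63: 113, 65: 126, 67: 155, 69: 198, 71: 175, 73: 195, 75: 228, 77: 251, 79: 248, 81: 247, 83: 246, 85: 246, 87: 246, 89: 246}
-0.03 {45: 121, 47: 121, 49: 122, 51: 122, 53: 118, 55: 87, 57: 73, 59: 73, 61: 74, 63: 72, 65: 92, 67: 136, 69: 192, 71: 176, 73: 162, 75: 168, 77: 207, 79: 244, 81: 248, 83: 247, 85: 246, 87: 246, 89: 246}
-0.04 {45: 121, 47: 121, 49: 121, 51: 121, 53: 118, 55: 111, 57: 109, 59: 112, 61: 112, 63: 110, 65: 120, 67: 146, 69: 188, 71: 175, 73: 161, 75: 158, 77: 177, 79: 227, 81: 244, 83: 247, 85: 246, 87: 246, 89: 246}
```

The heel rests on the ramp at z ≈ 69 mm, level side to side, and the rim is where it should be. Now I'll press at the thumb ribs.

```bash
python3 -m jog '[[0,-0.001,0.06,0],[0,-0.001,0.1,0],[0,-0.001,0.113,0],[0,-0.001,0.115,0],[0,-0.001,0.115,0]]'; python3 -m jog '[[0,0,0.002,0],[0,0,0.004,0],[0,0,0.006,0],[0,0,0.006,0]]'; python3 -m jog '[[0,0,0.002,0],[0,0,0.004,0],[0,0,0.004,0]]'
```

```text
clock: 24.75
eef_pos: [0.5353, -0.2266, 0.0714]
ee_rot: [179.9, -0.1, 16.1]
ft_force: [0.6, -0.1, 0.3]
finger_gap: 0.001
gripper_force: 0.0
clock: 25.25
eef_pos: [0.535, -0.2267, 0.0668]
ee_rot: [179.9, -0.1, 16.1]
ft_force: [-1.7, 0.7, 7.5]
finger_gap: 0.005
gripper_force: 3.5
clock: 25.62
eef_pos: [0.5349, -0.2269, 0.0641]
ee_rot: [179.9, -0.1, 16.1]
ft_force: [-3.0, -0.2, 11.8]
finger_gap: 0.005
gripper_force: 5.9
```

```bash
python3 -m jog '[[0,0,0.002,0],[0,0,0.004,0],[0,0,0.005,0],[0,0,0.005,0]]'; python3 -m jog '[[0,0,0.002,0],[0,0,0.004,0],[0,0,0.004,0]]'; python3 -c "
from h import *
heel()"
```

```text
clock: 26.12
eef_pos: [0.5341, -0.2264, 0.0579]
ee_rot: [-180.0, 0.0, 16.0]
ft_force: [1.2, 0.1, 0.5]
finger_gap: 0.002
gripper_force: 0.0
clock: 26.5
eef_pos: [0.5344, -0.2265, 0.0571]
ee_rot: [180.0, -0.0, 16.1]
ft_force: [-7.0, 5.2, 20.8]
finger_gap: 0.006
gripper_force: 10.5
0.04 {45: 119, 47: 118, 49: 115, 51: 120, 53: 138, 55: 179, 57: 178, 59: 163, 61: 164, 63: 164, 65: 164, 67: 164, 69: 164, 71: 163, 73: 164, 75: 163, 77: 162, 79: 161, 81: 189, 83: 226, 85: 253, 87: 250, 89: 250}
0.03 {45: 118, 47: 117, 49: 115, 51: 120, 53: 140, 55: 182, 57: 177, 59: 162, 61: 162, 63: 163, 65: 163, 67: 163, 69: 162, 71: 163, 73: 162, 75: 162, 77: 161, 79: 157, 81: 194, 83: 230, 85: 249, 87: 247, 89: 247}
-0.03 {45: 116, 47: 116, 49: 115, 51: 120, 53: 138, 55: 176, 57: 177, 59: 158, 61: 162, 63: 161, 65: 161, 67: 162, 69: 162, 71: 162, 73: 162, 75: 162, 77: 162, 79: 160, 81: 169, 83: 199, 85: 234, 87: 239, 89: 247}
-0.04 {45: 117, 47: 116, 49: 115, 51: 117, 53: 138, 55: 175, 57: 179, 59: 158, 61: 161, 63: 161, 65: 161, 67: 161, 69: 161, 71: 161, 73: 161, 75: 161, 77: 161, 79: 161, 81: 160, 83: 159, 85: 164, 87: 199, 89: 240}
```

It snapped: the force dropped to zero, then the lid bottomed out at z = 57 mm. I'll back off and verify.

```bash
python3 -m jog '[[0,0,-0.05,0],[0,0,-0.12,0],[0,0,-0.15,0],[0,-0.1,-0.15,0],[0,-0.2,-0.15,0],[0,-0.3,-0.15,0],[0,-0.35,-0.15,0],[0,-0.35,-0.15,0]]'; python3 - <<'E'
from h import *
s=bot.sense();print(s['eef_pos'],s['ft_force']); heel()
im=np.float32(bot.read_camera("top").mean(2))
for l,r,ax in((-.05,(-.075,.05),'y'),(.05,(-.07,.05),'y'),(-.084,(.018,.046),'x'),(-.084,(-.046,-.018),'x')): print(l,ax,edge(im,C0,16,.057,l,r,axis=ax))
for x in(-.1,-.095,-.09,-.086,-.082,-.078,-.07,.06,.07,.076,.08,.09):
    print(x,[int(cv2.remap(im,*[np.float32([[v]]) for v in proj("top",[np.r_[C0+RB@[x,y],.06]])[0]],1)[0,0]) for y in(-.03,0,.03)])
E
```

```text
clock: 27.55
eef_pos: [0.456, 0.045, 0.1752]
ee_rot: [-180.0, -0.0, 16.2]
ft_force: [0.8, -0.2, 0.7]
finger_gap: 0.006
gripper_force: 0.0
[0.45597441 0.04497482 0.17522717] [ 0.77977893 -0.17084598  0.66842552]
0.04 {45: 129, 47: 128, 49: 125, 51: 128, 53: 142, 55: 211, 57: 242, 59: 249, 61: 247, 63: 247, 65: 247, 67: 247, 69: 247, 71: 247, 73: 247, 75: 247, 77: 247, 79: 247, 81: 247, 83: 247, 85: 248, 87: 248, 89: 250}
0.03 {45: 129, 47: 128, 49: 127, 51: 133, 53: 152, 55: 215, 57: 242, 59: 249, 61: 247, 63: 247, 65: 247, 67: 247, 69: 247, 71: 247, 73: 247, 75: 247, 77: 247, 79: 247, 81: 247, 83: 247, 85: 247, 87: 247, 89: 247}
-0.03 {45: 128, 47: 128, 49: 127, 51: 131, 53: 147, 55: 207, 57: 240, 59: 249, 61: 247, 63: 247, 65: 247, 67: 247, 69: 247, 71: 247, 73: 247, 75: 247, 77: 247, 79: 247, 81: 247, 83: 247, 85: 247, 87: 247, 89: 247}
-0.04 {45: 128, 47: 128, 49: 129, 51: 135, 53: 155, 55: 208, 57: 241, 59: 248, 61: 247, 63: 247, 65: 246, 67: 246, 69: 246, 71: 247, 73: 247, 75: 246, 77: 246, 79: 246, 81: 247, 83: 247, 85: 247, 87: 247, 89: 247}
-0.05 y (np.float64(-0.7499999999999939), np.float64(0.14808755320304395), np.float64(0.5919459434779503))
0.05 y (np.float64(0.25000000000000694), np.float64(0.3922557212818715), np.float64(1.5589740215924075))
-0.084 x (np.float64(-0.7499999999999939), np.float64(7.404377660152186), np.float64(2.0293841430345334))
-0.084 x (np.float64(-0.7499999999999939), np.float64(0.491106681540707), np.float64(0.5388877434122996))
-0.1 [83, 50, 81]
-0.095 [57, 254, 70]
-0.09 [49, 248, 50]
-0.086 [54, 246, 68]
-0.082 [254, 246, 252]
-0.078 [255, 253, 255]
-0.07 [255, 255, 255]
0.06 [255, 255, 255]
0.07 [254, 254, 254]
0.076 [254, 255, 255]
0.08 [255, 255, 255]
0.09 [160, 133, 119]
```

```bash
python3 -c "
from rig import bot
print(bot.hand_in())"
```

```text
the job is handed in; nothing more can be done
None
```

The battery is in its bay with its terminals facing the contact block, the lid is hooked under the lip and snapped under the catch, and the box has not measurably moved; I handed it in at about 27.6 s on the robot's clock, and the hand-in returned no verdict.

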